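Take a dip cup off its safety peg and seat it in the draining ring

TASK

Take the viscosity dip cup with the blue tab off its safety peg: press the peg's red sprung keeper down flat and hold it so while you slide the cup's eye out over the peg's end. Then seat the cup upright in the ring of the ring stand, its flange resting on the ring all round, and let go. Leave the yellow-tabbed cup hanging on its peg with both keepers sprung up again, and do not push or knock over the things standing about.

Things in the scene. Friction and masses are not known exactly. Their poses are not given: they have to be found in the camera images.
- blue_cup_tab (a point): blue grip tab (its centre) at the top of a loose steel dip cup, 190 mm tall, 0.16 kg: 30 mm wide (y), 10 thick (x), 38 tall (z up); centre 171 mm above the cup's foot, 124 mm above the flange's underside. Just below it the 30 x 10 mm plate holds an eye 20 mm wide, 32 tall, by which the cup hangs, plate square across one of the two pegs
- blue_cup_flange (a point): centre of the underside of the blue cup's flange, 48 mm across, 4 thick. The cup below it is 34 mm across and 47 mm tall with a rounded foot; two wires run from the flange up to the plate. Axes as the tab
- blue_cup: the blue-tabbed dip cup itself: origin at the centre of its foot, z up the handle
- yellow_cup_tab (a point): tab centre of a second dip cup, the same but with a yellow tab; it hangs on the other peg and stays there
- hook_stand: fixed stand, origin under the centre of its base (160 x 220 mm, 12 thick), z up, x from the pegs' ends to the grey back plate (front face x = +52 mm, 200 mm wide, top at 208 mm). Two level pegs, at y = +60 mm (left) and -60 mm (right), stand out along -x: 16 mm wide, 24 deep, top at z = 200 mm, end at x = -42 mm
- peg_left (a point): point on the top of the left peg, 44 mm inside its end, near where an eye hangs; axes as the stand. The eye has 8 mm of free height and 2 mm each side on the peg, so a cup comes off only by sliding level along the stand's -x over the peg's end, with the keeper pressed; about 60 mm from this point it is clear and can be lifted
- peg_right (a point): the same point on the right peg
- keeper_left (a joint): red sprung keeper of the left peg, rad: 0 = sprung up (shut), 0.30 = pressed flat (open, at its stop). Hinged across the peg at stand x = +44 mm, z = 192 mm. Shut, its tooth (74 mm out from the hinge) stands about 16 mm above the peg's top in front of the eye; above 0.23 rad the tooth is sunk in the peg. Springs shut when let go
- keeper_right (a joint): red sprung keeper of the right peg, the same
- wings_left (a point): point over the left peg, level with the tops of its keeper's two wings when pressed flat (z = 202 mm, all along). The wings lie one each side, 18.5 to 40.5 mm from the peg's middle, and reach 7 to 85 mm out from the hinge; shut, they slope up at 0.30 rad, outer end highest. Pressed 40 mm out: 3 N to start, 8 N to hold flat
- wings_right (a point): the same for the right keeper. Two fingertips set about the 30 mm width of the cup's plate come down one on each wing, can press them flat, grip the tab as they do so, and hold the wings down all the way as the cup is drawn out
- ring_seat (a point): centre of the ring's top face, 115 mm above the bench, on a fixed ring stand: steel ring of 42 mm bore, 66 mm outside, 8 thick, a clear sample cup (top 56 mm above the bench) under it; post (to 118 mm) at x = +55 mm, base 120 (x) x 100 (y) mm. Axes: z up, x from the ring to the post
- white_tin_mid (a point): white one litre tin, 74 mm across, 132 mm tall, loose; this point is its middle, half-way up. A bystander
- dropper_bottle_mid (a point): brown dropper bottle, 37 mm across, 117 mm tall, loose, beside the ring stand; point half-way up. A bystander
- beaker_mid (a point): clear plastic sample cup, 56 mm across, 51 mm tall, loose, beside the ring stand; point half-way up. A bystander
- tape_roll_mid (a point): roll of masking tape lying flat, 98 mm across, 24 mm tall, loose, before the ring stand; point at its centre. A bystander
Things that resemble listed ones, but are neither listed nor needed, are in the scene too. What is shaped like the part that bears yellow_cup_tab but purple is not meant. Leave any purple look-alike of the blue_cup alone.

How it is judged (in metres and radians):
On the way, in this order (a step that is already met when the one before it is completed fails the run):
1. the keeper of the blue cup's peg is pressed open (above 0.21 rad) while the cup is still on the peg (((value of joint keeper_left above 0.21 rad and horizontal distance between blue_cup_tab and peg_left below 0.025 m) or (value of joint keeper_right above 0.21 rad and horizontal distance between blue_cup_tab and peg_right below 0.025 m))), for 0.1 s.
2. the blue cup is off the peg, at least 10 cm from either peg's middle, not tilted (horizontal distance between blue_cup_tab and peg_left above 0.1 m and horizontal distance between blue_cup_tab and peg_right above 0.1 m and height (world z) of blue_cup_tab above 0.15 m and angle between blue_cup_tab's own z axis and vertical below 0.5 rad), for 0.1 s.
At the end, for the whole second after the job is handed in: The blue cup sits in the ring: its flange's underside centre within 8 mm of the ring's top centre, upright within 0.1 rad, at rest. The yellow cup hangs on its peg (tab within 3 cm, seen from above, of the peg's point, and above 205 mm). Both keepers are up (below 0.05 rad) (distance between blue_cup_flange and ring_seat below 0.008 m and angle between blue_cup_tab's own z axis and vertical below 0.1 rad and linear speed of blue_cup below 0.03 m/s and (horizontal distance between yellow_cup_tab and peg_left below 0.03 m or horizontal distance between yellow_cup_tab and peg_right below 0.03 m) and height (world z) of yellow_cup_tab above 0.205 m and value of joint each of keeper_left, keeper_right below 0.05 rad); the robot touches nothing.
It fails at once if a bystander (white tin, dropper bottle, beaker or tape roll) is moved more than 3 cm (distance of any of white_tin_mid, dropper_bottle_mid, beaker_mid, tape_roll_mid from where it was at the start of the episode above 0.03 m).
It fails at once if the white tin, the dropper bottle or the beaker is knocked over (angle between any of white_tin_mid, dropper_bottle_mid, beaker_mid's own z axis and vertical above 0.5 rad).
It fails at once if the blue cup is dropped or tipped over (tilted beyond 0.9 rad) (angle between blue_cup_tab's own z axis and vertical above 0.9 rad).
It also fails if it takes over 48 s, if anything falls off the work surface, if the arm or the gripper's body presses on something with over 40 N, if the wrist force passes 120 N, or if a joint passes its speed limit or range.

ROBOT

A 7-joint arm with a two-finger parallel gripper is mounted at the origin on a cart in front of the work surface, level with it; the furniture and walls round the work are solid. World frame = base frame: x ahead of the robot, y to its left, z up, the work surface at z = 0. Lengths are in mm, angles in rad, forces in N, time in s.
With the tool pointing down it reaches from about 425 to 925 mm from the base axis. Payload 6.8 kg.
Tool frame: the origin (TCP) lies at the very end of the fingers, on their centre line; the grasp point (between the pads) lies arm.grip_depth behind it (arm.grip_depth is the distance from the TCP to the grasp point, in mm); z points along the fingers, y is the line along which they close (so a half turn about z gives the same grasp; the last joint's range is limited). The gripper opens to 85 mm and grips with 20 to 120 N. Pads are 22 mm wide; open, the fingers measure 114 mm over their backs; the gripper's body (76 mm by 85 mm) begins 54 mm behind the grasp point. The pads swing forward as they close: fully open they stand 13 mm farther back than shut.
Start: joints at [1.031, 0.477, 0.022, 1.555, -0.011, 1.109, -0.083], TCP at [282.503, -613.058, 197.408] pointing down, gripper open.
Joint ranges: [-2.96, 2.96], [-0.34, 2.1], [-1.41, 1.46], [0.24, 2.44], [-1.37, 4.51], [0.17, 1.92], [-2.96, 2.96]. Speed limits (rad/s): [2.39, 2.39, 3.14, 3.14, 3.14, 3.14, 3.14].

INTERFACE

Orientations are given as a unit quaternion [x, y, z, w].
In Python, from station import arm gives the robot as it stands.
- The arm moves only by the tool jog_arm, never from a script. Its argument "rows" is a list of rows, each a list of 4 numbers: the shift along the tool's x, y, z in m, then the turn about the tool's z in rad. In form: [[dx, dy, dz, turn], ...]. A call has 1 to 5 rows; each row shifts and turns the commanded pose from where the row before left it, along the tool's axes as they then stand; what a row does not reach is not made up. A row lasts 1/8 s, in which the tool goes at most 62.5 mm and 10.7 degrees, less where a joint would pass 70% of its speed; a pose out of reach is approached as far as the arm can. A call is refused whole if a number of a shift passes 0.0625 or a number of a turn 0.188, either way. A call with a gripper value outside its range is refused whole. "grip" is the closure, from 0 (fully open) to 1 (shut), set as the call begins (left out, the last holds). The fingers move at their own pace and stop on an object; "force" is the grip in N (left out, the last holds). Time passes only in rows, so rows that do not move let the fingers close. It gives the time, the measured TCP pose, the force, the opening and the grip force at its end, in the units of the state.
- arm.state(): the state, without advancing time (a new reading comes with each control period).
- arm.camera(name): name is "side" or "top"; returns a dict with "img" (420x560x3 uint8, red, green, blue), "depth" (420x560 float32, mm along the optical axis (not along the pixel's ray), 0 where there is no reading), "fx", "fy", "cx", "cy" (pixels), "eye" and "rotation" of the camera in the world. Camera axes: x right, y down, z forward; pixel columns grow to the right and rows downward; lengths in mm; the calibration is good to about 2 mm. A picture is of the moment at which its call begins.
- arm.hand_in(): hands the job in; it is judged then, once.
The state is a dict: "time": time; "qpos": joint angles; "qd": joint speeds; "effort": joint torques, N m; "tcp_pos": TCP position; "tool_rot": TCP orientation; "force": force on the tool from outside, world axes, zero at the start; "ft_torque": the same for the moment, N m; "finger_gap": finger opening in mm; "gripper_force": force on a finger pad.
Only numpy, scipy, OpenCV 4.12 (cv2) and the standard library are available. Lean on these libraries where they do the work, as an engineer would, in place of code of your own. Each camera call takes 0.05 s, during which the arm holds its last target. There are 200 camera calls.

## Working session

There is one attempt and no reset: what is moved stays moved. The work goes in short steps, Python scripts to look and compute and a tool call to move; the robot and the scene stay as the last step left them, time stands still between calls to the robot, and variables do not carry over. Pictures are saved under pics/ and viewed, at most 10 in all, crops included, and the job is handed in when it is done.

Besides the shell and the picture viewer there is one more tool, called after "Request:" as a command line: name --pt "numbers of a row" for each row, then --argument value for the rest. jog_arm: Moves the arm, as the interface text tells. Its arguments: {"type":"object","properties":{"rows":{"type":"array"},"grip":{"type":"number"},"force":{"type":"number"}},"required":["rows"]}

```bash
mkdir -p pics
cat > h.py <<'E'
import numpy as np,cv2
from station import arm
def cam(n,save=None):
    c=arm.camera(n)
    if save: cv2.imwrite('pics/'+save,c['img'][:,:,::-1])
    d=c['depth'].astype(float);v,u=np.mgrid[:420,:560]
    P=np.stack([(u-c['cx'])/c['fx']*d,(v-c['cy'])/c['fy']*d,d],-1)
    R=np.array(c['rotation']).reshape(3,3)
    W=P@R.T+np.array(c['eye'])
    W[d==0]=np.nan
    return c,W
E
python3 - <<'E'
from h import *
for n in('top','side'):
    c,W=cam(n,n+'0.png');np.save(n+'W.npy',W);print(n,c['eye'],c['rotation'],c['fx'])
s=arm.state();print(s,arm.grip_depth)
E
```

```text
Traceback (most recent call last):
  File "h.py", line 8, in cam
    R=np.array(c['rotation']).reshape(3,3)
ValueError: cannot reshape array of size 4 into shape (3,3)
```

```bash
sed -i "s/R=np.array.*/R=Rotation.from_quat(c['rotation']).as_matrix()/;1a from scipy.spatial.transform import Rotation" h.py
python3 - <<'E'
from h import *
for n in('top','side'):
    c,W=cam(n,n+'0.png');np.save(n+'W.npy',W);print(n,c['eye'],c['rotation'],c['fx'])
s=arm.state();print(s,arm.grip_depth)
E
```

```text
top [ 425.97487289   23.86067173 1055.45785879] [-0.69604608  0.71605349 -0.03494693  0.0395723 ] 410.0588367117021
side [260.33723232 841.87552543 931.53858596] [-0.13783325  0.90138475 -0.40608268  0.06003653] 534.6112950533643
{'time': 0.15, 'qpos': array([ 1.03094097,  0.4776346 ,  0.02233855,  1.55622224, -0.01151655,
        1.10931429, -0.08309628]), 'qd': array([-0.00093739, -0.00099113, -0.00077853, -0.00305664,  0.00049804,
       -0.00178729, -0.00024231]), 'effort': array([ 2.29312456e-03, -5.96926653e+01,  1.61006738e+00, -2.81494868e+01,
        1.26364900e-02,  6.56021613e-03,  2.93508727e-06]), 'tcp_pos': array([ 282.2490027 , -612.58914314,  196.63348218]), 'tool_rot': array([ 9.76786223e-01,  2.14215194e-01, -1.96179767e-04, -6.98346817e-04]), 'force': array([-0.46106416,  0.02728218, -0.98266888]), 'ft_torque': array([-0.02418866, -0.01308868, -0.02650748]), 'gripper_force': 0.0, 'finger_gap': 85.08035458144185} 18.700000000000003
```

View pics/top0.png

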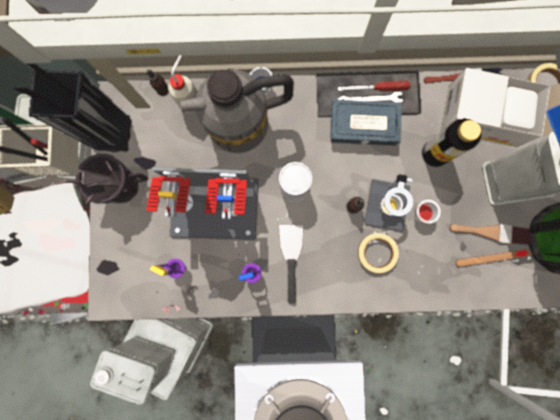

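View pics/side0.png

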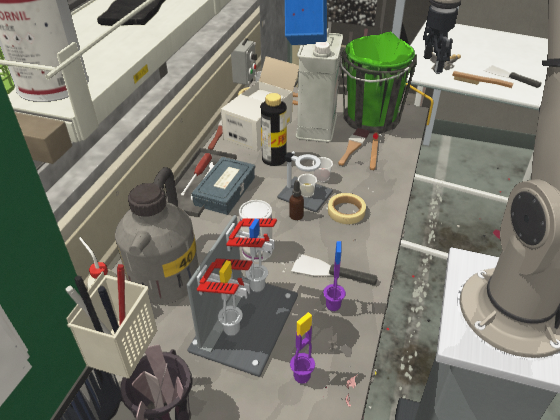

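The top view shows the blue cup on the right peg (px 228,197) and yellow on the left (167,195). The ring is at (397,203) with its post at (402,181), the tape at (378,254), and the bottle at (355,205). The purple decoys are at (250,272) and (175,268).

Run:
```python
from h import *
I=cv2.imread('pics/top0.png');W=np.load('topW.npy')
H=cv2.cvtColor(I,cv2.COLOR_BGR2HSV).astype(int)
def seg(name,m,box,zr):
    u0,v0,u1,v1=box;b=np.zeros(m.shape,bool);b[v0:v1,u0:u1]=1
    m=m&b&(W[...,2]>zr[0])&(W[...,2]<zr[1]);p=W[m]
    if len(p)<3: print(name,len(p));return
    r=cv2.minAreaRect(p[:,:2].astype(np.float32));print(name,len(p),'med',np.median(p,0).round(1),'rect',np.round(r[0],1),np.round(r[1],1),round(r[2],1),'z',np.percentile(p[:,2],[5,50,95]).round(1))
h,s,v=H[...,0],H[...,1],H[...,2]
bl=(h>100)&(h<125)&(s>130);ye=(h>15)&(h<32)&(s>150);red=((h<8)|(h>172))&(s>130);al=h>=0
seg('blue',bl,(205,175,250,220),(200,270));seg('yel',ye,(145,175,190,220),(200,270))
seg('redR',red,(200,170,255,220),(190,245));seg('redL',red,(140,170,195,220),(190,245))
seg('base',al,(160,165,262,242),(6,18));seg('back',al,(140,160,262,190),(195,215))
seg('ring',al,(375,180,425,222),(110,122));seg('ringup',al,(375,170,425,222),(105,400))
seg('tape',al,(350,225,405,280),(18,30));seg('bottle',al,(340,190,368,218),(60,130));seg('tin',al,(270,155,320,200),(120,140));seg('beak',al,(412,195,445,228),(40,60))
I2=cv2.resize(I[150:290,130:450],None,fx=2.5,fy=2.5,interpolation=cv2.INTER_CUBIC);cv2.imwrite('pics/c1.png',I2)
```

```text
blue 77 med [538.1 142.3 238.1] rect [538.3 145.2] [34.1  9.6] 87.3 z [232.7 238.1 240.2]
yel 85 med [549.5 259.7 237.4] rect [551.  266.2] [38.9 11.1] 77.4 z [215.  237.4 240.1]
redR 785 med [547.  137.2 214.7] rect [547.1 143. ] [80.8 78.4] 86.5 z [205.8 214.7 225.9]
redL 712 med [556.1 260.9 214.3] rect [553.2 262.4] [80.9 74.4] 87.9 z [205.4 214.3 225.6]
base 2957 med [510.  199.3  12.3] rect [560.4 201.7] [220.1 189.8] 86.5 z [ 8.8 12.3 16.1]
back 1265 med [585.4 212.7 207.5] rect [585.1 200.5] [201.2  46.5] 88.3 z [198.5 207.5 211.3]
ring 454 med [ 542.6 -245.3  114.9] rect [ 545.4 -240.8] [62.9 83.4] 85.9 z [111.8 114.9 117.8]
ringup 520 med [ 547.8 -246.3  114.9] rect [ 550.  -241.1] [63.  95.6] 85.9 z [111.2 114.9 118.4]
tape 605 med [ 416.7 -209.7   23.9] rect [ 418.2 -209.1] [97.4 94.7] 88.6 z [20.6 23.9 27.3]
bottle 139 med [ 535.7 -150.9   75.9] rect [ 538.7 -155.3] [32.4 31.1] 20.7 z [ 60.9  75.9 115.5]
tin 817 med [593.2  -4.4 129.9] rect [593.   -4.3] [70.9 73.1] 88.4 z [126.6 129.9 133.1]
beak 133 med [ 517.  -341.1   50.1] rect [ 515.9 -330.4] [57. 52.] 88.9 z [41.  50.1 53.6]
```

View pics/c1.png

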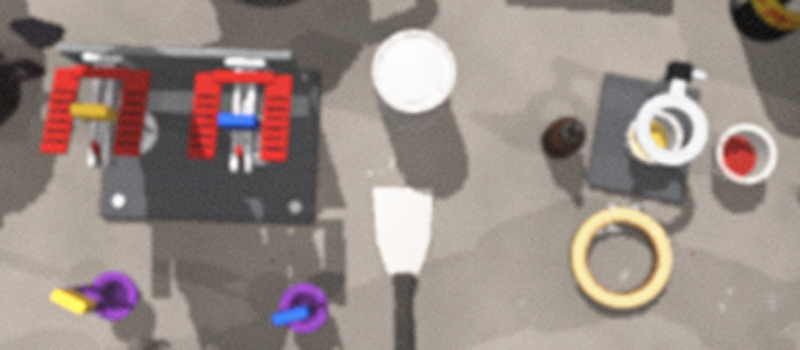

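The crop confirms this: the blue tab sits between two red wings on the right peg, and the ring's arm runs up to its post. Next I fit the ring and the stand yaw more closely.

```bash
cat >> h.py <<'E'
def tool(d,rot=None):
    R=Rotation.from_quat(arm.state()['tool_rot'] if rot is None else rot)
    return R.inv().apply(d)
E
python3 - <<'E'
from h import *
from scipy.optimize import least_squares
for n,box in(('top',(375,180,425,222)),):
    I=cv2.imread(f'pics/{n}0.png');W=np.load(n+'W.npy')
    u0,v0,u1,v1=box;p=W[v0:v1,u0:u1].reshape(-1,3);p=p[(p[:,2]>111)&(p[:,2]<119)]
    print(len(p),np.percentile(p[:,0],[0,2,98,100]),np.percentile(p[:,1],[0,2,98,100]))
    # annulus fit 21..33
    def f(c):
        r=np.hypot(p[:,0]-c[0],p[:,1]-c[1]);return np.maximum(21-r,0)+np.maximum(r-33,0)
    s=least_squares(f,[536,-246],loss='soft_l1');print(s.x,s.cost)
I=cv2.imread('pics/sideW.png') if 0 else cv2.imread('pics/side0.png');W=np.load('sideW.npy')
p=W[140:185,285:330].reshape(-1,3);p=p[(p[:,2]>111)&(p[:,2]<119)]
s=least_squares(f,[536,-246],loss='soft_l1');print('side',len(p),s.x,s.cost)
H=cv2.cvtColor(I,cv2.COLOR_BGR2HSV).astype(int);h,s_=H[...,0],H[...,1]
m=(h>100)&(h<125)&(s_>130)&(W[...,2]>195)&(W[...,2]<245);m[:, :235]=0;m[:,275:]=0;m[:200]=0;m[260:]=0
q=W[m];print('blue side',len(q),q.min(0),q.max(0))
I=cv2.imread('pics/top0.png');W=np.load('topW.npy')
H=cv2.cvtColor(I,cv2.COLOR_BGR2HSV).astype(int);h,s_=H[...,0],H[...,1]
m=(h>100)&(h<125)&(s_>130)&(W[...,2]>232);m[:,:205]=0;m[:,250:]=0;m[:175]=0;m[220:]=0
q=W[m];print('blue top',len(q),cv2.minAreaRect(q[:,:2].astype(np.float32)),q.mean(0))
red=((h<8)|(h>172))&(s_>130)&(W[...,2]>200)
# wings: inner/outer y per peg
for a,b in((200,255),(140,195)):
    m=red.copy();m[:,:a]=0;m[:,b:]=0;m[:170]=0;m[220:]=0;q=W[m]
    th=np.radians(-3.3);e=np.array([-np.sin(th),np.cos(th)]);t=q[:,:2]@e;x=q[:,:2]@[e[1],-e[0]];print(np.percentile(t,[1,99]),np.percentile(t,[1,99]).mean(),np.percentile(x,[1,99]))
    k=(x>x.min()+5)
    # edges of outer wing lines vs x
    for side in(1,99):
        ys=[(X,np.percentile(t[abs(x-X)<4],side)) for X in np.arange(x.min()+8,x.max()-8,8)];print(np.degrees(np.polyfit(*zip(*ys),1)[0]))
print('blue in that frame',)
E
```

```text
441 [503.51593604 504.60138157 585.03183761 585.97515464] [-274.9546822  -270.81810332 -210.46284001 -208.71782931]
[ 538.87669133 -241.50661512] 634.1621387148124
side 251 [ 543.16106232 -235.6538044 ] 1375.3172191109547
blue side 147 [533.34551645 132.09955721 203.38073226] [545.29378714 162.89046448 239.59730729]
blue top 73 ((538.1941528320312, 142.31524658203125), (28.52440071105957, 8.662307739257812), 89.35003662109375) [538.03990387 142.38722222 237.92601498]
[134.5950132 213.7489338] 174.17197349850835 [498.95750966 573.67428167]
0.0831553599679766
-0.0336993528041685
[255.41055971 333.60584582] 294.5082027626425 [501.38481324 573.73407539]
-2.237971820397112
0.4873995215347861
blue in that frame
```

Request:
jog_arm --pt "0 0 -0.05 0.163" --pt "0 0 -0.05 0.163" --pt "0 0 -0.03 0.163" --grip 0.4

```text
time: 0.52
tcp_pos: [282.7, -613.6, 330.2]
tool_rot: [1.0, -0.031, 0.001, 0.001]
force: [-0.1, 0.1, -1.6]
finger_gap: 51.2
gripper_force: 0.0
```

Request:
jog_arm --pt "0.016 -0.059 0 0" --pt "0.016 -0.059 0 0" --pt "0.016 -0.059 0 0" --pt "0.016 -0.059 0 0" --pt "0.016 -0.059 0 0"

```text
time: 1.15
tcp_pos: [379.5, -321.0, 327.3]
tool_rot: [1.0, -0.029, 0.0, 0.0]
force: [1.0, 0.9, -0.0]
finger_gap: 51.4
gripper_force: 0.0
```

Request:
jog_arm --pt "0.016 -0.059 0 0" --pt "0.016 -0.059 0 0" --pt "0.016 -0.059 0 0" --pt "0.016 -0.059 0 0" --grip 0.5

```text
time: 1.65
tcp_pos: [456.7, -89.3, 327.4]
tool_rot: [1.0, -0.029, 0.0, 0.0]
force: [0.8, -0.2, -0.7]
finger_gap: 42.4
gripper_force: 0.0
```

Request:
jog_arm --pt "0.017 -0.0593 0 0" --pt "0.017 -0.0593 0 0" --pt "0.017 -0.0593 0 0" --pt "0.017 -0.0593 0 0" --pt "0 0 0.03 0"

```text
time: 2.28
tcp_pos: [539.2, 148.6, 298.6]
tool_rot: [1.0, -0.024, 0.002, -0.002]
force: [-1.5, -0.6, -1.2]
finger_gap: 42.6
gripper_force: 0.0
```

Run:
```python
from h import *
c,W=cam('side','s1.png');I=cv2.imread('pics/s1.png');np.save('s1W.npy',W)
cv2.imwrite('pics/s1c.png',cv2.resize(I[130:340,150:350],None,fx=2.8,fy=2.8,interpolation=cv2.INTER_CUBIC))
print(arm.state()['tcp_pos'])
```

```text
[536.37395571 144.15402944 292.9332245 ]
```

View pics/s1c.png

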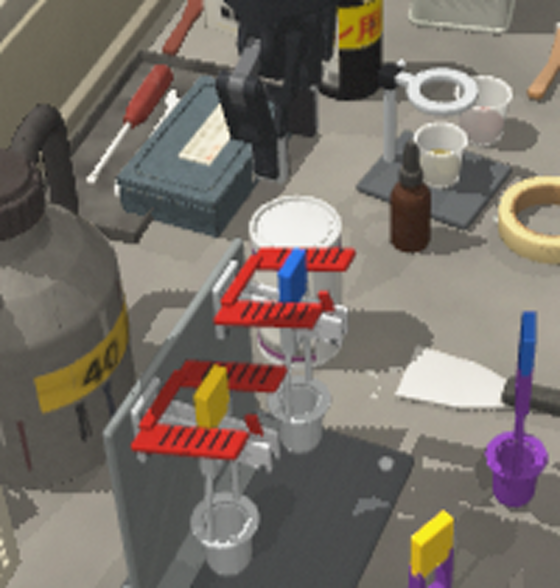

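The gripper is above the blue tab, with its fingertips at crop (265,170), above the tab at (292,275). The tab sits between two shut wings. I'll check the fingers against the tab in this one camera.

Run:
```python
from h import *
W=np.load('s1W.npy');I=cv2.imread('pics/s1.png')
m=np.zeros(W.shape[:2],bool);m[130:240,220:280]=1
p=W[m&(W[...,2]>289)&(W[...,2]<315)&(abs(W[...,0]-540)<60)&(abs(W[...,1]-145)<80)]
print(len(p),np.percentile(p,[1,50,99],axis=0).round(1)); print(np.histogram(p[:,1],bins=np.arange(90,210,6)))
H=cv2.cvtColor(I,cv2.COLOR_BGR2HSV).astype(int);h,s=H[...,0],H[...,1]
q=W[m&(h>100)&(h<125)&(s>130)&(W[...,2]>203)&(W[...,2]<245)&(abs(W[...,1]-145)<60)]
print(len(q),np.percentile(q,[2,50,98],axis=0).round(1),cv2.minAreaRect(q[:,:2].astype(np.float32)))
q=W[((h<8)|(h>172))&(s>130)&(W[...,2]>195)&(W[...,2]<235)&(abs(W[...,1]-145)<60)]
t=q[:,:2]@[.0576,.998];print('wings',np.percentile(t,[1,50,99]));print(np.histogram(t,bins=np.arange(125,225,5)))
```

```text
Traceback (most recent call last):
IndexError: index -1 is out of bounds for axis 0 with size 0
```

Run:
```python
from h import *
W=np.load('s1W.npy');I=cv2.imread('pics/s1.png')
for v,u in((191,245),(185,245),(170,240),(180,258),(160,240),(190,250)): print(v,u,W[v,u].round(0),I[v,u])
c,_=cam('side')
R=Rotation.from_quat(c['rotation'])
for P in([536,165,293],[536,123,293],[538,143,238]):
    q=R.inv().apply(np.array(P)-c['eye']);print(P,(c['fx']*q[0]/q[2]+c['cx']).round(1),(c['fy']*q[1]/q[2]+c['cy']).round(1))
```

```text
191 245 [538. 183. 344.] [55 51 52]
185 245 [536. 187. 361.] [44 41 41]
170 240 [532. 212. 412.] [40 40 38]
180 258 [ 683. -260.   -0.] [87 94 98]
160 240 [530. 215. 434.] [75 72 71]
190 250 [531. 178. 344.] [120 122 122]
[536, 165, 293] 250.9 207.0
[536, 123, 293] 258.6 192.8
[538, 143, 238] 255.0 221.2
```

Run:
```python
from h import *
c,W=cam('side','s2.png');I=cv2.imread('pics/s2.png')
print(arm.state()['tcp_pos'],arm.state()['finger_gap'])
p=W[(abs(W[...,0]-537)<70)&(abs(W[...,1]-150)<100)&(W[...,2]>250)]
print(p.min(0))
for z in range(260,420,10):
    q=p[(p[:,2]>=z)&(p[:,2]<z+10)]
    if len(q):print(z,len(q),q.min(0).round(),q.max(0).round())
cv2.imwrite('pics/s2c.png',cv2.resize(I[140:270,190:320],None,fx=4.5,fy=4.5,interpolation=cv2.INTER_CUBIC))
```

```text
[536.9974661  141.08556177 295.87392137] 42.473712667352636
[467.05951623  84.37509887 326.42114465]
320 17 [525. 119. 326.] [544. 171. 330.]
330 78 [522. 115. 330.] [546. 179. 340.]
340 105 [522. 118. 340.] [545. 180. 350.]
350 99 [523. 119. 350.] [548. 180. 360.]
360 51 [523. 110. 360.] [546. 179. 369.]
370 104 [519.  91. 370.] [550. 198. 380.]
380 140 [520.  90. 380.] [551. 200. 390.]
390 169 [517.  85. 390.] [551. 204. 400.]
400 174 [516.  84. 400.] [551. 206. 410.]
410 153 [517.  84. 410.] [550. 210. 420.]
```

View pics/s2c.png

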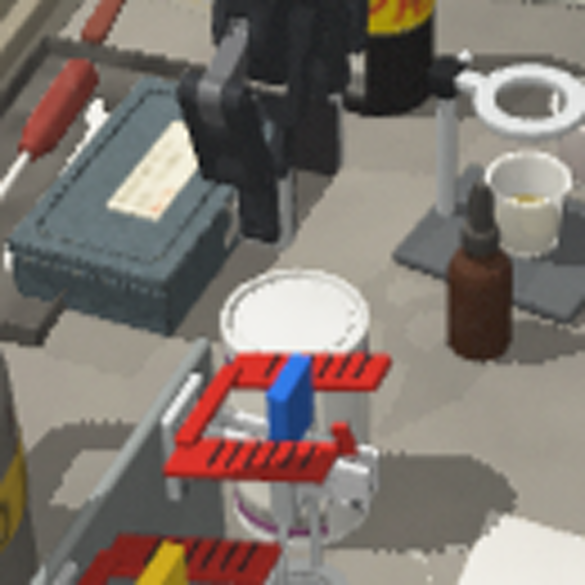

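Run:
```python
from h import *
W=np.load('sideW.npy')
p=W[(abs(W[...,0]-282)<80)&(abs(W[...,1]+613)<80)&(W[...,2]>150)];print(len(p))
for z in range(170,300,10):
    q=p[(p[:,2]>=z)&(p[:,2]<z+10)]
    if len(q):print(z,len(q),q.min(0).round(),q.max(0).round())
for i in range(3):
    s=arm.state();print(s['time'],s['tcp_pos'],s['qpos'],s['qd'].round(3),s['force'])
    c,W=cam('side');p=W[(abs(W[...,0]-537)<40)&(abs(W[...,1]-145)<40)&(W[...,2]>250)];print(p[:,2].min())
```

```text
2045
170 18 [ 336. -685.  171.] [ 362. -607.  179.]
180 21 [ 331. -690.  181.] [ 361. -607.  189.]
190 22 [ 331. -691.  191.] [ 361. -596.  200.]
200 35 [ 329. -683.  201.] [ 360. -603.  210.]
210 97 [ 329. -688.  210.] [ 362. -605.  220.]
220 18 [ 340. -671.  221.] [ 361. -620.  230.]
230 64 [ 338. -691.  230.] [ 362. -619.  240.]
240 49 [ 252. -692.  240.] [ 360. -560.  250.]
250 52 [ 252. -657.  250.] [ 311. -555.  260.]
260 55 [ 251. -657.  260.] [ 313. -554.  270.]
270 61 [ 252. -659.  270.] [ 313. -556.  280.]
280 39 [ 250. -671.  281.] [ 321. -542.  290.]
290 96 [ 240. -673.  290.] [ 323. -537.  300.]
2.425 [536.9974661  141.08556177 295.87392137] [ 0.02489698  0.23862971 -0.4729275   1.690065    0.11355807  1.24427898
 -2.10133785] [ 0.018 -0.031  0.01  -0.038 -0.004  0.008  0.002] [-0.42200808 -0.26324121  0.80077714]
328.548729889799
2.475 [537.84350659 140.81266574 297.22803124] [ 0.02559182  0.23740386 -0.4726      1.68845431  0.11347792  1.24447542
 -2.10130866] [ 0.01  -0.022  0.003 -0.026 -0.001  0.001 -0.002] [-0.28681691 -0.15544701  0.31973828]
330.38439867329566
2.525 [538.32707145 140.79612231 298.06545153] [ 0.02601091  0.2365643  -0.472618    1.68758083  0.11336918  1.24438007
 -2.10133922] [ 0.005 -0.015 -0.002 -0.014  0.    -0.004 -0.001] [-0.13570552  0.2353266   0.79136694]
331.1687769040743
```

The visible fingertips sit about 30 mm above the stated TCP, both here and in the first image. So I'll come down in small steps, using force and camera to judge contact.

Request:
jog_arm --pt "0.0 -0.0025 0.03 0" --pt "0 0 0.03 0" --pt "0 0 0 0" --pt "0 0 0 0"

```text
time: 3.08
tcp_pos: [539.2, 144.2, 239.3]
tool_rot: [1.0, -0.029, 0.001, -0.0]
force: [0.1, -0.4, 0.4]
finger_gap: 42.7
gripper_force: 0.0
```

```bash
cat > m.py <<'E'
from h import *
import sys
c,W=cam('side',sys.argv[1]);I=cv2.imread('pics/'+sys.argv[1])
s=arm.state();print(s['time'],s['tcp_pos'].round(1),s['force'].round(1),s['finger_gap'],s['gripper_force'])
H=cv2.cvtColor(I,cv2.COLOR_BGR2HSV).astype(int);h,sa,v=H[...,0],H[...,1],H[...,2]
P=s['tcp_pos'];near=(abs(W[...,0]-P[0])<45)&(abs(W[...,1]-P[1])<70)
dk=W[near&(v<100)&(sa<60)&(W[...,2]>205)]
for z in range(int(dk[:,2].min()),int(dk[:,2].min())+30,6):
    q=dk[(dk[:,2]>=z)&(dk[:,2]<z+6)]
    if len(q):print(z,len(q),q.min(0).round(),q.max(0).round())
q=W[near&(h>100)&(h<125)&(sa>130)&(W[...,2]>195)];print('blue',len(q),np.percentile(q,[2,50,98],axis=0).round(1))
q=W[near&((h<8)|(h>172))&(sa>130)&(W[...,2]>185)];print('red z',np.percentile(q,[1,50,99],axis=0).round(1))
E
python3 m.py s3.png
```

```text
3.125 [539.4 144.3 239.4] [ 0.5 -0.3 -0.3] 42.93406695259632 0.0
211 1 [558. 113. 212.] [558. 113. 212.]
blue 146 [[533.8 135.6 204. ]
 [536.1 152.9 228. ]
 [543.2 162.9 237.6]]
red z [[507.  107.5 201. ]
 [545.2 165.8 212.3]
 [583.2 187.9 225.6]]
```

Request:
jog_arm --pt "0 0 0.015 0" --pt "0 0 0.01 0" --pt "0 0 0 0"

```text
time: 3.5
tcp_pos: [537.4, 143.9, 211.1]
tool_rot: [1.0, -0.029, -0.001, 0.0]
force: [1.1, 0.0, 0.7]
finger_gap: 42.8
gripper_force: 0.0
```

```bash
python3 m.py s4.png; python3 -c "
import cv2
I=cv2.imread('pics/s4.png');cv2.imwrite('pics/s4c.png',cv2.resize(I[170:260,205:305],None,fx=6,fy=6,interpolation=cv2.INTER_CUBIC))"
```

```text
3.55 [537.9 144.2 211.8] [-0.3  0.3  0.5] 42.756889167384955 0.0
244 20 [526. 121. 245.] [544. 173. 250.]
250 29 [523. 123. 250.] [544. 179. 256.]
256 39 [524. 122. 256.] [544. 182. 262.]
262 44 [524. 121. 262.] [543. 182. 268.]
268 37 [524. 121. 268.] [545. 182. 274.]
blue 93 [[533.2 135.9 202.9]
 [535.1 152.6 219.8]
 [542.9 163.4 237.8]]
red z [[507.1 110.5 201.6]
 [539.3 169.3 213.8]
 [582.  187.9 226. ]]
```

View pics/s4c.png

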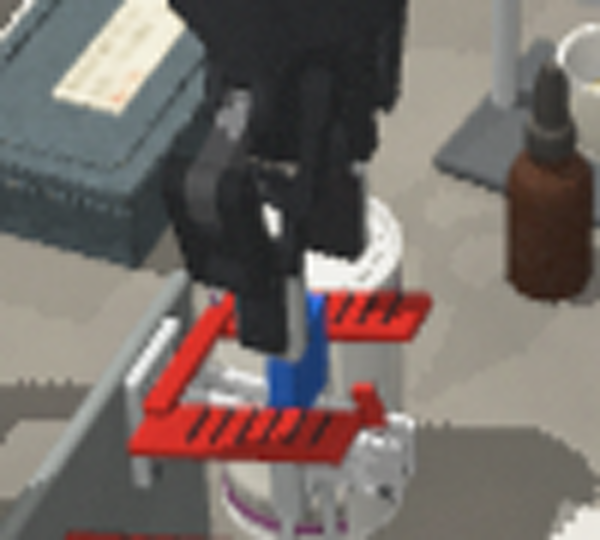

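The fingers straddle the tab (crop: near finger at (270,340), tab at (300,350)) and are still above the wings. The tips therefore are about 32 mm above the stated TCP. I'll go down and press by force.

Request:
jog_arm --pt "0.003 -0.0015 0.008 0" --pt "0 0 0.008 0" --pt "0 0 0.008 0" --pt "0 0 0 0"

```text
time: 4.05
tcp_pos: [540.7, 145.4, 187.5]
tool_rot: [1.0, -0.029, -0.001, 0.0]
force: [0.5, -0.0, -0.5]
finger_gap: 42.8
gripper_force: 0.0
```

Request:
jog_arm --pt "0 0 0.005 0" --pt "0 0 0.005 0" --pt "0 0 0 0"

```text
time: 4.42
tcp_pos: [541.4, 145.8, 178.4]
tool_rot: [1.0, -0.029, 0.0, -0.0]
force: [-0.6, -0.2, 3.5]
finger_gap: 42.5
gripper_force: 1.5
```

```bash
python3 m.py s5.png
```

```text
4.475 [541.5 145.8 178.7] [-1.3 -1.   3.6] 42.67325195233016 1.4764351258054376
211 7 [531. 123. 212.] [544. 175. 217.]
217 22 [528. 120. 217.] [547. 183. 223.]
223 27 [527. 120. 223.] [548. 183. 229.]
229 38 [528. 123. 229.] [548. 183. 235.]
235 29 [528. 123. 235.] [548. 184. 241.]
blue 90 [[529.4 130.3 203.2]
 [534.7 144.5 227.6]
 [540.2 169.7 265.1]]
red z [[504.8 110.1 198.4]
 [533.1 172.6 210.3]
 [582.7 189.1 221. ]]
```

Request:
jog_arm --pt "0 0 0.004 0" --pt "0 0 0.004 0" --pt "0 0 0 0"

```text
time: 4.85
tcp_pos: [540.9, 145.8, 170.1]
tool_rot: [1.0, -0.028, -0.0, -0.0]
force: [-3.5, 0.4, 4.5]
finger_gap: 42.4
gripper_force: 2.6
```

Request:
jog_arm --pt "0 0 0.002 0" --pt "0 0 0 0" --pt "0 0 0 0"

```text
time: 5.22
tcp_pos: [540.9, 145.8, 168.5]
tool_rot: [1.0, -0.028, -0.0, 0.0]
force: [-3.3, 0.4, 6.0]
finger_gap: 42.6
gripper_force: 2.8
```

```bash
python3 m.py s6.png
```

```text
5.275 [540.9 145.8 168.5] [-2.8  1.2  4.7] 42.75595319671636 2.815421379636973
205 16 [527. 124. 205.] [544. 181. 211.]
211 26 [527. 122. 211.] [552. 183. 217.]
217 32 [527. 123. 217.] [549. 184. 223.]
223 27 [528. 123. 223.] [548. 183. 229.]
229 30 [528. 124. 229.] [549. 183. 235.]
blue 72 [[525.  131.7 203. ]
 [534.6 145.1 221.8]
 [536.  170.1 267.7]]
red z [[501.8 111.1 196.3]
 [530.8 174.4 202.3]
 [580.9 189.2 250.9]]
```

Request:
jog_arm --pt "0 0 0 0" --pt "0 0 0 0" --pt "0 0 0 0" --grip 0.75 --force 40

```text
time: 5.65
tcp_pos: [541.9, 145.8, 168.9]
tool_rot: [1.0, -0.029, 0.001, -0.0]
force: [-1.4, -0.4, 6.1]
finger_gap: 29.1
gripper_force: 42.1
```

```bash
python3 m.py s7.png; python3 -c "
import cv2
I=cv2.imread('pics/s7.png');cv2.imwrite('pics/s7c.png',cv2.resize(I[170:270,205:305],None,fx=6,fy=6,interpolation=cv2.INTER_CUBIC))"
```

```text
5.7 [541.9 145.8 168.9] [-1.3  1.5  6.5] 29.26182638458219 42.11963099045558
205 10 [528. 131. 205.] [549. 174. 211.]
211 22 [529. 130. 211.] [547. 177. 217.]
217 29 [528. 131. 217.] [547. 177. 223.]
223 30 [529. 128. 223.] [549. 177. 229.]
229 19 [528. 131. 229.] [548. 179. 235.]
blue 53 [[525.3 133.6 202.9]
 [534.7 143.1 223.4]
 [536.5 165.1 266. ]]
red z [[501.8 109.  196.1]
 [533.7 173.3 201.3]
 [580.2 189.1 246.9]]
```

View pics/s7c.png

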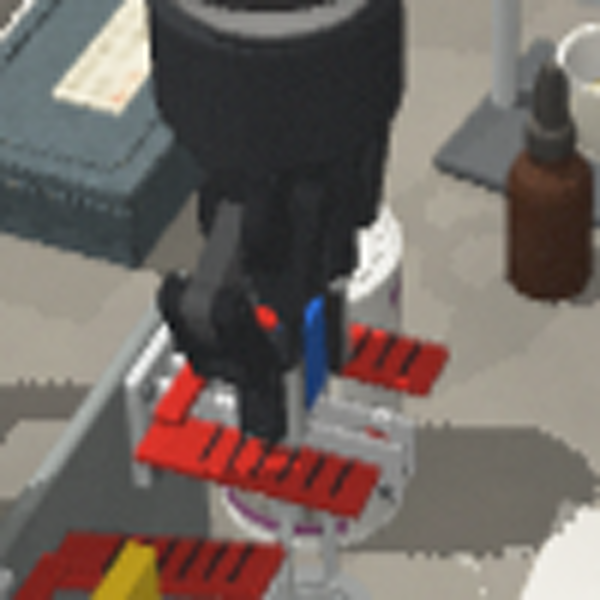

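The tab is gripped between the fingers and the wings are nearly flat, with the tooth at crop (375,433). The 6.5 N force suggests they aren't quite at the stop, so I'll release the grip, press further and grip again.

Request:
jog_arm --pt "0 0 0 0" --pt "0 0 0.002 0" --pt "0 0 0.001 0" --pt "0 0 0 0" --grip 0.58

```text
time: 6.2
tcp_pos: [541.8, 145.5, 166.9]
tool_rot: [1.0, -0.029, 0.001, 0.0]
force: [-5.6, -1.7, 15.5]
finger_gap: 36.0
gripper_force: 7.3
```

Request:
jog_arm --pt "0 0 0.002 0" --pt "0 0 0 0" --pt "0 0 0 0"

```text
time: 6.58
tcp_pos: [541.9, 145.6, 166.6]
tool_rot: [1.0, -0.029, 0.001, 0.0]
force: [-10.4, -4.3, 25.4]
finger_gap: 35.6
gripper_force: 13.5
```

Request:
jog_arm --pt "0 0 -0.0025 0" --pt "0 0 0 0"

```text
time: 6.82
tcp_pos: [541.8, 145.5, 167.0]
tool_rot: [1.0, -0.029, 0.001, 0.0]
force: [-4.1, -0.8, 10.8]
finger_gap: 35.9
gripper_force: 5.8
```

Request:
jog_arm --pt "0 0 0 0" --pt "0 0 0 0" --pt "0 0 0 0" --grip 0.75

```text
time: 7.2
tcp_pos: [542.5, 146.1, 167.6]
tool_rot: [1.0, -0.029, 0.001, -0.0]
force: [-2.8, -0.4, 13.9]
finger_gap: 29.7
gripper_force: 46.8
```

Request:
jog_arm --pt "-0.005 0 0 0" --pt "-0.005 0 0 0" --pt "-0.005 0 0 0" --pt "0 0 0 0"

```text
time: 7.7
tcp_pos: [529.4, 146.6, 167.6]
tool_rot: [1.0, -0.029, 0.003, -0.001]
force: [3.2, -1.0, 6.8]
finger_gap: 29.0
gripper_force: 43.7
```

Request:
jog_arm --pt "-0.005 0 0.0005 0" --pt "-0.005 0 0 0" --pt "-0.005 0 0 0" --pt "0 0 0 0"

```text
time: 8.2
tcp_pos: [515.0, 147.6, 167.5]
tool_rot: [1.0, -0.029, 0.004, -0.001]
force: [3.5, -0.2, 9.8]
finger_gap: 29.4
gripper_force: 43.3
```

```bash
python3 m.py s8.png; python3 -c "
import cv2
I=cv2.imread('pics/s8.png');cv2.imwrite('pics/s8c.png',cv2.resize(I[170:310,205:305],None,fx=4.2,fy=4.2,interpolation=cv2.INTER_CUBIC))"
```

```text
8.25 [515.1 147.6 167.5] [ 4.   0.5 10. ] 29.221374862731622 43.3481085364474
205 13 [502. 131. 206.] [521. 177. 211.]
211 23 [502. 131. 211.] [521. 179. 217.]
217 25 [501. 132. 217.] [525. 179. 223.]
223 23 [501. 131. 223.] [520. 179. 228.]
229 16 [501. 122. 229.] [513. 179. 234.]
blue 53 [[501.4 134.  203.3]
 [507.1 145.1 221.2]
 [508.1 167.  254.7]]
red z [[500.4 111.4 194.2]
 [530.1 178.6 199.9]
 [559.  191.5 257.7]]
```

View pics/s8c.png

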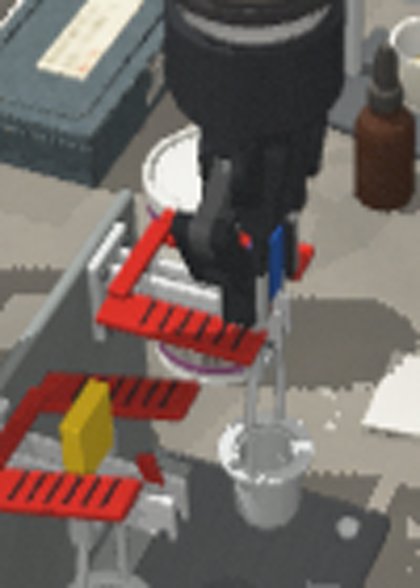

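The cup moves with the gripper, upright at crop (265,460), and the wings are held flat, so I carry on.

Request:
jog_arm --pt "-0.007 0 0 0" --pt "-0.007 0 0 0" --pt "-0.006 0 0 0" --pt "-0.008 0 0 0" --pt "0 0 0 0"

```text
time: 8.88
tcp_pos: [481.7, 148.4, 164.4]
tool_rot: [1.0, -0.028, -0.001, 0.001]
force: [0.1, 0.7, -1.7]
finger_gap: 29.3
gripper_force: 39.6
```

Request:
jog_arm --pt "-0.015 0 0 0" --pt "-0.015 0 0 0" --pt "-0.01 0 0 0" --pt "0 0 0 0"

```text
time: 9.38
tcp_pos: [442.6, 151.2, 165.5]
tool_rot: [1.0, -0.028, 0.0, 0.0]
force: [0.4, 0.6, -1.6]
finger_gap: 29.4
gripper_force: 39.7
```

```bash
python3 m.py s9.png|head -1; python3 -c "
import cv2
I=cv2.imread('pics/s9.png');cv2.imwrite('pics/s9c.png',cv2.resize(I[170:320,190:340],None,fx=4,fy=4,interpolation=cv2.INTER_CUBIC))"
```

```text
9.425 [443.4 151.2 165.6] [ 0.7 -1.1 -2.6] 29.143588159089216 39.70501396805048Traceback (most recent call last):
  File "m.py", line 12, in <module>
    q=W[near&((h<8)|(h>172))&(sa>130)&(W[...,2]>185)];print('red z',np.percentile(q,[1,50,99],axis=0).round(1))
                                                                    ~~~~~~~~~~~~~^^^^^^^^^^^^^^^^^^^^
    return _quantile_unchecked(
        a, q, axis, out, overwrite_input, method, keepdims, weights)
    return _ureduce(a,
                    func=_quantile_ureduce_func,
    ...<5 lines>...
                    overwrite_input=overwrite_input,
                    method=method)
    r = func(a, **kwargs)
    result = _quantile(arr,
                       quantiles=q,
    ...<2 lines>...
                       out=out,
                       weights=wgt)
    slices_having_nans = np.isnan(arr[-1, ...])
                                  ~~~^^^^^^^^^
IndexError: index -1 is out of bounds for axis 0 with size 0
```

View pics/s9c.png

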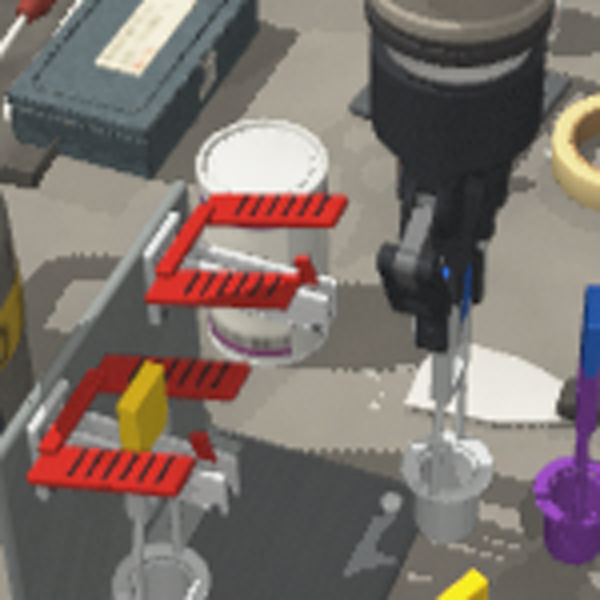

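The cup is clear of the peg and upright, at crop (450,490), and the right keeper has sprung up. The yellow cup is still hanging. Next: lift and carry to the ring.

Request:
jog_arm --pt "0 0 -0.04 0" --pt "0 0 -0.045 0" --pt "0 0 -0.04 0"

```text
time: 9.8
tcp_pos: [444.0, 151.2, 292.2]
tool_rot: [1.0, -0.029, 0.001, -0.0]
force: [0.7, 0.6, -2.1]
finger_gap: 29.3
gripper_force: 40.4
```

Request:
jog_arm --pt "0.012 0.04 0 0" --pt "0.0165 0.055 0 0" --pt "0.0165 0.055 0 0" --pt "0.0165 0.055 0 0" --pt "0.0165 0.055 0 0"

```text
time: 10.42
tcp_pos: [507.2, -115.0, 290.6]
tool_rot: [1.0, -0.029, 0.0, 0.0]
force: [0.8, 1.3, -1.5]
finger_gap: 29.0
gripper_force: 40.4
```

Request:
jog_arm --pt "0.0165 0.055 0 0" --pt "0.013 0.043 0 0" --pt "0.006 0.02 0 0" --pt "0 0 0 0" --pt "0 0 0 0"

```text
time: 11.05
tcp_pos: [535.4, -230.5, 290.4]
tool_rot: [1.0, -0.027, -0.0, -0.001]
force: [0.7, 1.2, -2.2]
finger_gap: 29.6
gripper_force: 40.5
```

Run:
```python
from h import *
from scipy.optimize import least_squares
c,W=cam('side','s10.png');s=arm.state();P=s['tcp_pos'];print(s['time'],P,s['tool_rot'],s['finger_gap'])
near=np.hypot(W[...,0]-P[0],W[...,1]-P[1])<60
for z in range(100,260,6):
    q=W[near&(W[...,2]>=z)&(W[...,2]<z+6)]
    if len(q):print(z,len(q),np.percentile(q,[2,98],axis=0)[:,:2].round().tolist())
c2,W2=cam('top','t10.png');near=np.hypot(W2[...,0]-P[0],W2[...,1]-P[1])<90
q=W2[near&(W2[...,2]>108)&(W2[...,2]<121)];print('top ring',len(q),np.percentile(q,[1,99],axis=0)[:,:2])
```

```text
11.1 [ 535.43722954 -230.42529091  290.55018183] [ 9.99631080e-01 -2.71571977e-02  8.94294751e-05 -4.26347668e-04] 29.397349899319213
100 15 [[506.0, -263.0], [594.0, -222.0]]
106 129 [[505.0, -269.0], [592.0, -205.0]]
112 178 [[507.0, -267.0], [591.0, -205.0]]
118 4 [[528.0, -257.0], [585.0, -243.0]]
166 2 [[529.0, -223.0], [543.0, -219.0]]
172 12 [[519.0, -224.0], [544.0, -215.0]]
178 24 [[517.0, -227.0], [547.0, -211.0]]
184 29 [[516.0, -228.0], [545.0, -208.0]]
190 23 [[517.0, -228.0], [544.0, -213.0]]
196 28 [[517.0, -243.0], [545.0, -211.0]]
202 39 [[519.0, -244.0], [545.0, -211.0]]
208 39 [[517.0, -244.0], [548.0, -210.0]]
214 88 [[510.0, -251.0], [555.0, -205.0]]
220 43 [[512.0, -250.0], [552.0, -204.0]]
226 8 [[531.0, -250.0], [536.0, -207.0]]
232 9 [[529.0, -249.0], [536.0, -209.0]]
238 7 [[529.0, -249.0], [536.0, -208.0]]
244 12 [[530.0, -249.0], [536.0, -204.0]]
250 8 [[529.0, -250.0], [535.0, -204.0]]
256 12 [[529.0, -249.0], [534.0, -207.0]]
top ring 362 [[ 504.06415345 -262.8265577 ]
 [ 596.57576757 -151.68719966]]
```

Request:
jog_arm --pt "0.006 0.0087 0.02 0" --pt "0 0 0.02 0" --pt "0 0 0.01 0" --pt "0 0 0 0"

```text
time: 11.65
tcp_pos: [540.1, -241.4, 239.1]
tool_rot: [1.0, -0.028, -0.001, -0.0]
force: [0.3, 0.0, -1.0]
finger_gap: 29.4
gripper_force: 40.4
```

Run:
```python
from h import *
c,W=cam('side','s11.png');s=arm.state();P=s['tcp_pos'];print(s['time'],P,s['force'])
near=np.hypot(W[...,0]-P[0],W[...,1]-P[1])<60
for z in range(106,185,4):
    q=W[near&(W[...,2]>=z)&(W[...,2]<z+4)]
    if len(q):print(z,len(q),np.percentile(q,[1,99],axis=0)[:,:2].round().tolist())
I=cv2.imread('pics/s11.png');cv2.imwrite('pics/s11c.png',cv2.resize(I[90:220,250:380],None,fx=4.5,fy=4.5,interpolation=cv2.INTER_CUBIC))
```

```text
11.7 [ 540.67980132 -241.64908488  240.12519139] [ 0.38815518 -0.11109477 -1.70588671]
106 49 [[505.0, -270.0], [599.0, -204.0]]
110 137 [[504.0, -269.0], [596.0, -205.0]]
114 80 [[507.0, -263.0], [598.0, -205.0]]
118 11 [[537.0, -255.0], [594.0, -229.0]]
122 6 [[523.0, -240.0], [545.0, -225.0]]
126 15 [[523.0, -232.0], [549.0, -222.0]]
130 15 [[520.0, -236.0], [549.0, -224.0]]
134 12 [[520.0, -238.0], [542.0, -224.0]]
138 21 [[521.0, -238.0], [550.0, -219.0]]
142 15 [[520.0, -242.0], [545.0, -223.0]]
146 19 [[522.0, -253.0], [548.0, -222.0]]
150 26 [[521.0, -255.0], [550.0, -221.0]]
154 27 [[523.0, -259.0], [550.0, -223.0]]
158 15 [[523.0, -256.0], [551.0, -221.0]]
162 27 [[515.0, -256.0], [554.0, -217.0]]
166 80 [[515.0, -262.0], [558.0, -215.0]]
170 20 [[517.0, -259.0], [557.0, -217.0]]
174 6 [[535.0, -258.0], [540.0, -217.0]]
178 7 [[535.0, -262.0], [541.0, -219.0]]
182 3 [[537.0, -219.0], [539.0, -216.0]]
```

View pics/s11c.png

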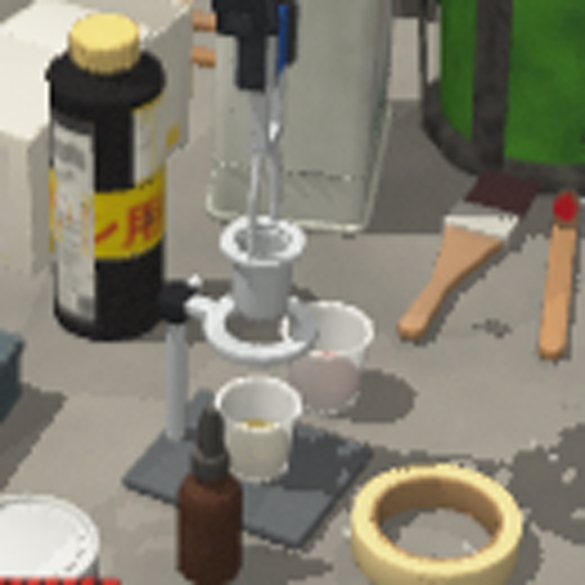

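The cup hangs upright right over the ring (cup foot at crop (262,315), ring centre at (260,325)), about 1 mm off. I lower it slowly.

Request:
jog_arm --pt "0 -0.001 0.008 0" --pt "0 0 0.01 0" --pt "0 0 0.01 0" --pt "0 0 0 0"

```text
time: 12.2
tcp_pos: [539.9, -240.5, 211.2]
tool_rot: [1.0, -0.029, -0.001, -0.0]
force: [0.1, 0.0, -2.3]
finger_gap: 29.5
gripper_force: 40.4
```

Request:
jog_arm --pt "0 0 0.009 0" --pt "0 0 0.008 0" --pt "0 0 0 0"

```text
time: 12.58
tcp_pos: [540.1, -240.5, 194.5]
tool_rot: [1.0, -0.029, -0.001, -0.0]
force: [0.4, -0.5, -2.0]
finger_gap: 29.4
gripper_force: 40.5
```

Request:
jog_arm --pt "0 0 0.004 0" --pt "0 0 0 0" --pt "0 0 0 0"

```text
time: 12.95
tcp_pos: [540.9, -240.8, 191.6]
tool_rot: [1.0, -0.029, 0.0, 0.0]
force: [0.4, -1.0, -1.8]
finger_gap: 29.6
gripper_force: 40.5
```

Request:
jog_arm --pt "0 0 0.002 0" --pt "0 0 0 0" --pt "0 0 0 0"

```text
time: 13.32
tcp_pos: [540.7, -240.7, 189.4]
tool_rot: [1.0, -0.029, 0.0, 0.0]
force: [-0.5, 0.3, -2.4]
finger_gap: 29.1
gripper_force: 40.5
```

Request:
jog_arm --pt "0 0 0.002 0" --pt "0 0 0 0" --pt "0 0 0 0"

```text
time: 13.7
tcp_pos: [540.9, -240.8, 187.6]
tool_rot: [1.0, -0.029, 0.0, 0.0]
force: [0.2, -0.8, 0.2]
finger_gap: 29.5
gripper_force: 40.7
```

Request:
jog_arm --pt "0 0 0.0015 0" --pt "0 0 0 0" --pt "0 0 0 0"

```text
time: 14.08
tcp_pos: [541.2, -240.9, 187.6]
tool_rot: [1.0, -0.029, 0.001, 0.0]
force: [-3.1, 0.8, 10.2]
finger_gap: 29.4
gripper_force: 41.9
```

Contact came at the predicted height. I release and withdraw upward.

Request:
jog_arm --pt "0 0 -0.001 0" --pt "0 0 0 0" --pt "0 0 0 0"

```text
time: 14.45
tcp_pos: [541.1, -240.8, 187.6]
tool_rot: [1.0, -0.029, 0.0, 0.0]
force: [-1.4, 0.6, 6.6]
finger_gap: 29.3
gripper_force: 41.3
```

Request:
jog_arm --pt "0 0 0 0" --pt "0 0 0 0" --pt "0 0 0 0" --pt "0 0 0 0" --grip 0.4

```text
time: 14.95
tcp_pos: [540.7, -240.7, 186.7]
tool_rot: [1.0, -0.029, -0.0, -0.0]
force: [-1.0, -0.8, -0.1]
finger_gap: 51.4
gripper_force: 0.0
```

Request:
jog_arm --pt "0 0 -0.01 0" --pt "0 0 -0.02 0" --pt "0 0 -0.03 0" --pt "0 0 -0.04 0" --pt "0 0 0 0"

```text
time: 15.58
tcp_pos: [542.9, -241.4, 291.3]
tool_rot: [1.0, -0.029, 0.004, 0.001]
force: [0.3, -0.8, 0.2]
finger_gap: 51.1
gripper_force: 0.0
```

Run:
```python
from h import *
c,W=cam('side','s12.png');s=arm.state();P=s['tcp_pos'];print(s['time'],P,s['force'])
near=np.hypot(W[...,0]-540,W[...,1]+239)<60
for z in range(106,260,5):
    q=W[near&(W[...,2]>=z)&(W[...,2]<z+5)]
    if len(q):print(z,len(q),np.percentile(q,[1,99],axis=0)[:,:2].round().tolist())
I=cv2.imread('pics/s12.png')
H=cv2.cvtColor(I,cv2.COLOR_BGR2HSV).astype(int);h,sa=H[...,0],H[...,1]
r=((h<8)|(h>172))&(sa>130)&(W[...,2]>190)&(W[...,2]<260)
for n,y in(('R',143),('L',263)):
    q=W[r&(abs(W[...,1]-y)<48)&(abs(W[...,0]-545)<60)];print(n,np.percentile(q[:,2],[1,50,99]))
q=W[near&(h>100)&(h<125)&(sa>130)&(W[...,2]>150)];print('blue',len(q),np.percentile(q,[2,50,98],axis=0).round(1))
```

```text
15.625 [ 541.71988761 -241.00575217  289.08687283] [ 1.05736446  0.17145797 -0.78315999]
106 80 [[505.0, -271.0], [598.0, -205.0]]
111 206 [[504.0, -268.0], [597.0, -204.0]]
116 90 [[506.0, -259.0], [595.0, -213.0]]
121 7 [[536.0, -259.0], [544.0, -214.0]]
126 7 [[536.0, -256.0], [542.0, -217.0]]
131 6 [[536.0, -258.0], [539.0, -220.0]]
136 6 [[536.0, -260.0], [541.0, -216.0]]
141 8 [[536.0, -257.0], [542.0, -215.0]]
146 6 [[536.0, -257.0], [541.0, -218.0]]
151 5 [[535.0, -258.0], [541.0, -218.0]]
156 9 [[537.0, -259.0], [542.0, -215.0]]
161 5 [[536.0, -256.0], [540.0, -218.0]]
166 5 [[536.0, -251.0], [540.0, -219.0]]
171 5 [[536.0, -251.0], [541.0, -219.0]]
176 8 [[534.0, -244.0], [542.0, -219.0]]
181 15 [[533.0, -250.0], [545.0, -221.0]]
186 14 [[533.0, -251.0], [542.0, -224.0]]
191 17 [[533.0, -254.0], [544.0, -222.0]]
196 10 [[534.0, -254.0], [544.0, -220.0]]
201 12 [[534.0, -252.0], [543.0, -223.0]]
206 8 [[534.0, -249.0], [542.0, -224.0]]
211 12 [[534.0, -251.0], [542.0, -221.0]]
216 9 [[533.0, -255.0], [542.0, -222.0]]
221 12 [[533.0, -245.0], [543.0, -222.0]]
226 17 [[532.0, -250.0], [544.0, -221.0]]
231 8 [[533.0, -245.0], [542.0, -223.0]]
236 18 [[533.0, -250.0], [544.0, -222.0]]
241 10 [[533.0, -253.0], [543.0, -221.0]]
246 13 [[532.0, -250.0], [544.0, -222.0]]
251 27 [[533.0, -253.0], [544.0, -223.0]]
256 13 [[533.0, -250.0], [543.0, -221.0]]
R [201.84918291 212.42600784 225.30913794]
L [201.66293546 212.57187814 225.42319441]
blue 104 [[ 532.9 -250.7  222.1]
 [ 537.4 -228.7  245.5]
 [ 544.4 -221.   259.4]]
```

Request:
jog_arm --pt "0 0 -0.03 0" --pt "0 0 0 0" --pt "0 0 0 0" --pt "0 0 0 0"

```text
time: 16.12
tcp_pos: [540.1, -240.5, 315.5]
tool_rot: [1.0, -0.029, -0.001, -0.0]
force: [0.4, -0.1, 0.0]
finger_gap: 50.8
gripper_force: 0.0
```

```bash
python3 -c "
from station import arm
print(arm.hand_in())"
```

```text
the job is handed in; nothing more can be done
None
```

I took the blue cup off its peg, seated it upright in the ring and let go, then handed the job in at about 16 s; the last camera check showed both keepers up, but hand-in gave no verdict and I last saw the yellow cup hanging just before the carry.

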